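# Stand the brush and scoop in the tilt-up holder

## Task

Clear the grey scouring stone off the draining rack and set it down flat in the green soap dish, then push the blue brush and the yellow scoop along their gutters, without lifting them out, until both handles are fully home in the steel holder while it lies flat. Then tip the holder up by its red lever until it stands by itself with both tools upright in it, and leave everything else standing where it is.

Things in the scene. Friction and masses are not known exactly. Their poses are not given: they have to be found in the camera images.
- rack: White draining rack fixed on the tiles, long axis along its y, within 10 deg of world y. Origin on the table. Two straight open-topped gutters along y, centre lines x = -24 and +24 mm, 44 mm wide, floor 8 mm and wall tops 20 mm above the table, walls 4 mm thick, from y = -245 (open rear end) to +57 mm, where they lead into the two pockets of the lying steel holder (to the robot's left)
- holder (a joint): tilt of the steel holder on the rack: 0 = lying flat, mouths facing the gutters; 1.571 (stop) = standing on its closed end, mouths up. It swings up about point holder_hinge, its upper face going over to the rack's +y side. Little friction: let go below about 0.6 it falls back to 0; past about 1.3 it falls on to 1.571 and stays
- holder_hinge (a point): hinge of the holder, fixed on the rack at (0, 145, 1) mm, axis along the rack's x; axes as the rack's. It is the lower edge of the lying holder's closed end
- holder_mouth (a point): middle of the lower edge of the holder's mouth side, moving with it; lying flat it is at rack (0, 60, 1) mm. Lying, the holder is 103 wide (x), 85 long (y, mouths at 60, closed end at 145) and 42 mm high; its two pockets are 46 wide, 32 high, 81 mm deep, in line with the gutters, their lower wall 2 mm below the gutter floor
- holder_floor (a point): middle of the closed inner end of the pockets, on the holder; axes parallel to the rack's when it lies flat (y points away from the mouths; pockets at x = -24 and +24 mm); lying flat it is at rack (0, 141, 22) mm
- lever_end (a point): free end of the red lever standing straight up from the lying holder: flat strip 6 mm thick (rack y 109 to 115 mm), 30 wide, 60 wide over its last 30 mm; end 148 mm above the table. Push its gutter-side face to +y, then over and down (a few newtons), to swing the holder up. Holder standing, the lever lies level, top face 37 mm above the table, ending 147 mm past the hinge
- brush: Blue scrub brush lying in one of the gutters, handle tip towards the holder. 165 mm long. Origin mid-length on the underside; +x runs from handle tip to head, so x points up when it stands head up. Handle 30 wide, 22 mm high, ending in a ball nose (radius 11) at x = -82.5 mm; head 40 wide, 32 high, 52 mm long, its flat end face at x = +82.5 mm. About 0.11 kg
- scoop: Yellow plastic scoop lying in the other gutter, handle tip towards the holder. 165 mm long. Origin mid-length on the underside; +x runs from handle tip to head, so x points up when it stands head up. Handle 30 wide, 22 mm high, ending in a ball nose (radius 11) at x = -82.5 mm; head an open tray 40 wide, 32 high, 58 mm long, its flat end wall at x = +82.5 mm. About 0.09 kg
- brush_tip (a point): foremost point of the brush's ball nose
- scoop_tip (a point): foremost point of the scoop's ball nose
- brush_tail (a point): on the end face of the brush's head, 16 mm above its underside
- scoop_tail (a point): on the end wall of the scoop's head, 16 mm above its underside
- stone: Dark grey scouring stone, 100 (x) x 40 (y) x 32 (z) mm block, origin at the centre of its underside, about 0.16 kg. It lies across the tops of the gutter walls (20 mm above the table) between the tools and the holder, in the way of both
- dish: Shallow green soap dish, loose, 70 (x) x 130 (y) x 16 mm outside, walls and floor 5 mm thick; origin at the centre of its underside
- cup: Stainless steel cup, radius 36, height 85 mm, bystander; origin under its centre
- jar: Empty glass jar, radius 36, height 95 mm, bystander; origin under its centre
- bottle: White bottle with red cap, radius 32, height 170 mm, bystander; origin under its centre
- pot: Terracotta pot, rim radius 45, height 80 mm, bystander; origin under its centre
- can: Aluminium can, radius 33, height 100 mm, bystander; origin under its centre
- bowl: Blue bowl, radius 75, height 60 mm, bystander; origin under its centre
- basket: Orange box, 150 x 120 x 70 mm, bystander; origin under its centre

How it is judged:
By the outcome, as a careful person would: the job done as asked, in the order asked, and still so for the second after the job is handed in, with the robot touching nothing.
It also fails if it takes over 67 s, if anything falls off the work surface, if the arm or the gripper's body presses on something with over 40 N, if the wrist force passes 120 N, or if a joint passes its speed limit or range.

## Robot

A 6-joint arm with a two-finger parallel gripper is mounted at the origin on the work surface. World frame = base frame: x ahead of the robot, y to its left, z up, the work surface at z = 0. Lengths are in m, angles in rad, forces in N, time in s.
With the tool pointing down it reaches from about 0.375 to 0.825 m from the base axis. Payload 5.5 kg.
Tool frame: the origin (TCP) lies midway between the tips of the shut fingers; the grasp point (between the pads) lies 19 mm behind it; z points along the fingers, y is the line along which they close (so a half turn about z gives the same grasp; the last joint's range is limited). The gripper opens to 85 mm and grips with 20 to 120 N. Pads are 22 mm wide; open, the fingers measure 114 mm over their backs; the gripper's body (76 mm by 85 mm) begins 54 mm behind the grasp point. The pads swing forward as they close: fully open they stand 13 mm farther back than shut.
Start: joints at [1.314, 0.314, -0.047, 1.21, 0, 1.571], TCP at [0.152, 0.58, 0.231] pointing down, gripper open.
Joint ranges: [-2.67, 2.67], [-0.69, 1.73], [-1.03, 1.25], [-2.08, 2.16], [-1.42, 1.45], [-3.14, 3.14]. Speed limits (rad/s): [2.39, 2.39, 3.01, 3.14, 3.14, 3.14].

## Interface

Orientations are given as a unit quaternion [w, x, y, z].
In Python, from cell import env, ticket, capture, get_calibration gives the robot as it stands (env), with the cameras as plain functions and the job (ticket).
- The arm moves only by the shell command python3 shift.py [OPENING] [FORCE], which reads ROWS from standard input. ROWS is 1 to 12 rows, parted by semicolons, with the numbers parted by spaces; each row has 4 numbers: dx, dy, dz in m, then a turn about the tool's z in rad; each row is the pose to reach, as a shift and turn from the pose commanded when the command began, along the tool's axes at that moment; what a row does not reach only later rows make up. A row lasts 1/12 s, in which the tool goes at most 0.0417 m and 0.125 rad, less where a joint would pass 70% of its speed; a pose out of reach is approached as far as the arm can. OPENING is the finger opening in m, set as the command begins (- or left out keeps the last). The fingers move at their own pace and stop on an object; FORCE is the grip in N (left out, the last holds). Time passes only in rows, so rows that do not move let the fingers close. It prints the time, the measured TCP pose, the force, the opening and the grip force at its end. Input that does not fit is refused with a message, and nothing moves.
- env.get_state(): the state, without advancing time (a new reading comes with each control period).
- capture(name): name is "scene" or "top"; returns the picture (384x512x3 uint8, red, green, blue); there is no depth.
- get_calibration(name): a dict with "K" (3x3 intrinsics, pixels), "k1" (the pictures are not rectified: a ray, as slopes to the right and down, at radius r is drawn at 1 + k1 r^2 times it, then the intrinsics apply), "position" and "rotation" of the camera in the world. Camera axes: x right, y down, z forward; pixel columns grow to the right and rows downward; lengths in m; the calibration is good to about 2 mm. A picture is of the moment at which its call begins. get_calibration takes no time and is no camera call.
- ticket.sign_off(): hands the job in; it is judged then, once.
The state is a dict: "time": time; "q": joint angles; "dq": joint speeds; "joint_torque": joint torques, N m; "eef_pos": TCP position; "tcp_rot": TCP orientation; "ft_force": force on the tool from outside, world axes, zero at the start; "torque": the same for the moment, N m; "finger_gap": finger opening in m; "grasp_force": force on a finger pad.
Only numpy, scipy, OpenCV 4.12 (cv2) and the standard library are available. Lean on these libraries where they do the work, as an engineer would, in place of code of your own. Each camera call takes 0.05 s, during which the arm holds its last target. There are 200 camera calls.

## Working session

There is one attempt and no reset: what is moved stays moved. The work goes in short steps, Python scripts to look and compute and a shell command to move; the robot and the scene stay as the last step left them, time stands still between calls to the robot, and variables do not carry over. Pictures are saved under pics/ and viewed, at most 12 in all, crops included, and the job is handed in when it is done.

```bash
ls; mkdir -p pics; python3 - <<'E'
from cell import env, ticket, capture, get_calibration
import cv2
for n in("scene","top"):
    im=capture(n); cv2.imwrite(f"pics/{n}0.png",im[:,:,::-1]); c=get_calibration(n); print(n,c)
s=env.get_state(); print(s["time"],s["eef_pos"],s["tcp_rot"],s["finger_gap"])
E
```

```text
cell.py
pics
shift.py
scene {'K': array([[397.22426992,   0.        , 254.11566105],
       [  0.        , 397.22426992, 193.51372851],
       [  0.        ,   0.        ,   1.        ]]), 'k1': -0.0334146783525129, 'position': array([ 1.1768521 , -0.44318931,  1.26450484]), 'rotation': array([-0.25204921,  0.86537734,  0.41321508, -0.12979424])}
top {'K': array([[379.53238157,   0.        , 251.70084953],
       [  0.        , 379.53238157, 195.44431078],
       [  0.        ,   0.        ,   1.        ]]), 'k1': -0.08131109801489945, 'position': array([0.313164  , 0.02845735, 1.51993257]), 'rotation': array([-0.06230877,  0.70474696, -0.70247791,  0.07729251])}
0.1 [0.15224769 0.57985219 0.23051122] [-1.11126311e-04  1.28035619e-01  9.91769277e-01 -7.53976507e-04] 0.08517491686211517
```

View pics/scene0.png

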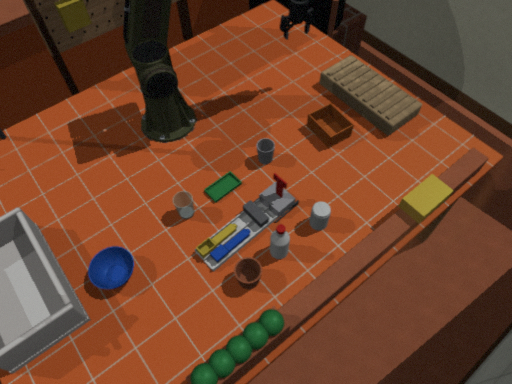

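View pics/top0.png

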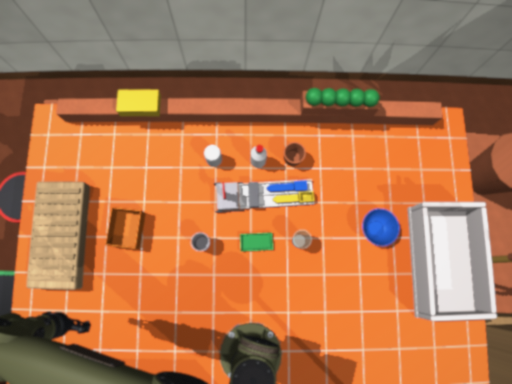

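```bash
cat > h.py <<'E'
from cell import env, ticket, capture, get_calibration
import cv2, numpy as np
from scipy.spatial.transform import Rotation as R
def cam(n):
    c=get_calibration(n); q=c["rotation"]
    return c["K"],np.array([c["k1"],0,0,0,0.]),np.array(c["position"]),R.from_quat([q[1],q[2],q[3],q[0]]).as_matrix()
def cast(n,px,z):
    K,d,p,M=cam(n); u=cv2.undistortPoints(np.float64(px).reshape(-1,1,2),K,d).reshape(-1,2)
    r=np.c_[u,np.ones(len(u))]@M.T
    return p+r*((z-p[2])/r[:,2])[:,None]
def proj(n,P):
    K,d,p,M=cam(n); X=(np.float64(P).reshape(-1,3)-p)@M
    return cv2.projectPoints(X,np.zeros(3),np.zeros(3),K,d)[0].reshape(-1,2)
def blobs(im,lo,hi,roi,amin=40):
    x0,y0,x1,y1=roi; h=cv2.cvtColor(im,cv2.COLOR_RGB2HSV); m=np.zeros(h.shape[:2],np.uint8)
    m[y0:y1,x0:x1]=cv2.inRange(h,np.array(lo),np.array(hi))[y0:y1,x0:x1]
    cs=[c for c in cv2.findContours(m,cv2.RETR_EXTERNAL,cv2.CHAIN_APPROX_NONE)[0] if cv2.contourArea(c)>=amin]
    return sorted(cs,key=cv2.contourArea,reverse=True)
def rect(n,c,z):
    P=cast(n,c.reshape(-1,2),z)[:,:2]; r=cv2.minAreaRect(np.float32(P*1000)); return r
E
python3 - <<'E'
from h import *
t=cv2.imread("pics/top0.png");s=cv2.imread("pics/scene0.png")
cv2.imwrite("pics/t1.png",cv2.resize(t[140:260,190:330],None,fx=5.5,fy=4.9,interpolation=cv2.INTER_CUBIC) if 0 else cv2.resize(t[145:255,190:330],None,fx=5,fy=5,interpolation=cv2.INTER_CUBIC))
cv2.imwrite("pics/s1.png",cv2.resize(s[130:290,160:340],None,fx=3.6,fy=3.6,interpolation=cv2.INTER_CUBIC))
t=t[:,:,::-1].copy();s=s[:,:,::-1].copy()
print(np.round(proj("top",[[0.15,0.58,.23],[0,0,0]])))
roi={"top":(205,165,325,265),"scene":(180,140,310,280)}
for nm,lo,hi,z in [("dish",(50,80,30),(85,255,255),.016),("brush",(100,120,60),(130,255,255),.034),("scoop",(22,120,80),(35,255,255),.034),("white",(0,0,150),(180,50,255),.02),("dark",(0,0,20),(180,70,110),.052),("red",(173,150,60),(180,255,255),.148)]:
    for n,im in(("top",t),("scene",s)):
        for c in blobs(im,lo,hi,roi[n])[:2]:
            r=rect(n,c,z); print(nm,n,cv2.contourArea(c),cv2.boundingRect(c),np.round(r[0]),np.round(r[1]),round(r[2],1))
E
```

```text
[[ 77. 320.]
 [251. 354.]]
dish top 454.0 (241, 233, 32, 18) [429. -22.] [ 64. 123.] 2.8
dish scene 488.0 (205, 172, 36, 30) [431. -25.] [ 71. 127.] 3.2
brush top 249.5 (267, 181, 40, 11) [ 647. -144.] [ 36. 159.] 6.9
brush scene 380.5 (210, 229, 40, 33) [ 647. -148.] [ 43. 157.] 5.3
scoop top 276.5 (274, 192, 40, 11) [ 606. -171.] [ 41. 157.] 0.3
scoop scene 302.5 (197, 224, 39, 32) [ 602. -174.] [ 41. 158.] 3.3
white top 356.5 (258, 181, 43, 26) [ 622. -113.] [101. 165.] 4.0
white top 274.0 (225, 183, 25, 25) [616.  56.] [99. 97.] 0.3
white scene 60.5 (232, 219, 14, 17) [601. -93.] [38. 62.] 2.7
dark scene 1130.0 (195, 187, 103, 84) [629. -67.] [125. 395.] 2.2
dark scene 309.0 (269, 231, 20, 28) [763. -32.] [61. 99.] 42.3
```

View pics/t1.png

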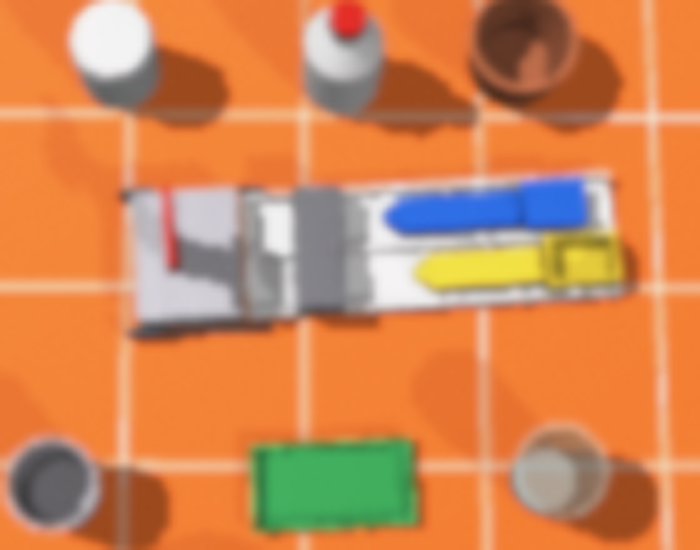

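View pics/s1.png

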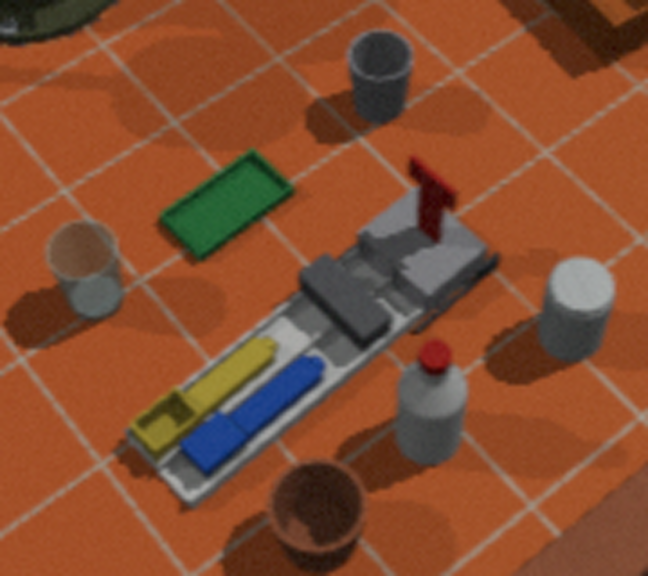

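```bash
python3 - <<'E'
from h import *
t=cv2.imread("pics/top0.png")[:,:,::-1].copy()
S=cv2.cvtColor(t,cv2.COLOR_RGB2HSV)[:,:,1].astype(float);V=t.max(2).astype(float)
B=t[:,:,2].astype(float)  # blue channel: white high, orange low
pts=[]
for u in range(260,309,2):
    c=B[170:190,u]; 
    i=np.argmax(c>105); v=170+i-1+(105-c[i-1])/(c[i]-c[i-1]); pts.append((u,v))
P=cast("top",pts,.02)*1000
k=np.polyfit(P[:,1],P[:,0],1); r=P[:,0]-np.polyval(k,P[:,1]); ok=abs(r)<3; k=np.polyfit(P[ok,1],P[ok,0],1)
print("far edge",k,"yaw",-np.degrees(np.arctan(k[0])),ok.sum(),r.round(1))
rp=[]
for v in range(181,206):
    c=B[v,300:325]; j=[i for i in range(1,25) if c[i]<90<=c[i-1]]
    if j: i=j[-1]; rp.append((300+i-1+(c[i-1]-90)/(c[i-1]-c[i]),v))
print("rear",np.c_[cast("top",rp,.02)[:,:2]*1000,rp].round(1))
# stone
print(t[186:212:3,246:264].mean(2).astype(int)); print(B[205,246:264])
g=[int(x) for x in t[195,240:270].mean(1)];print(g)
m=((S<60)&(V>85)&(V<128)).astype(np.uint8)*255; m[:183]=0;m[212:]=0;m[:,:247]=0;m[:,262:]=0
cs=sorted(cv2.findContours(m,0,1)[0],key=cv2.contourArea)[-1];print("stone",cv2.contourArea(cs),cv2.boundingRect(cs),rect("top",cs,.052))
E
```

```text
far edge [-6.67749809e-02  6.71237045e+02] yaw 3.820253275602486 24 [-1.6 -1.8 -1.2 -1.1 -0.8 -1.1 -1.7 -1.8 -1.6 -1.9 -1.3 -1.2  0.1 38.2
 -1.4 -2.  -2.  -1.8 -1.5 -2.6 -2.4 -2.2 -1.9 -1.9 -1.7]
rear [[ 675.6 -290.1  321.8  181. ]
 [ 671.4 -289.9  321.8  182. ]
 [ 667.2 -289.7  321.8  183. ]
 [ 663.  -289.6  321.8  184. ]
 [ 658.8 -290.   321.9  185. ]
 [ 654.7 -290.9  322.2  186. ]
 [ 650.5 -291.1  322.3  187. ]
 [ 646.3 -291.1  322.3  188. ]
 [ 642.1 -290.9  322.3  189. ]
 [ 638.  -290.9  322.3  190. ]
 [ 633.8 -291.1  322.4  191. ]
 [ 629.6 -291.4  322.5  192. ]
 [ 625.5 -291.5  322.6  193. ]
 [ 621.3 -291.4  322.6  194. ]
 [ 617.2 -291.2  322.6  195. ]
 [ 613.1 -291.1  322.6  196. ]
 [ 608.9 -290.9  322.6  197. ]
 [ 604.8 -290.7  322.6  198. ]
 [ 600.7 -290.5  322.6  199. ]
 [ 596.5 -291.3  322.8  200. ]
 [ 588.2 -258.   314.7  202. ]
 [ 584.  -257.6  314.6  203. ]
 [ 580.1 -291.2  322.9  204. ]
 [ 576.  -289.7  322.6  205. ]]
[[226 215 174 140 132 131 131 130 130 130 130 131 139 153 164 172 187 208]
 [239 230 195 152 135 132 132 131 130 130 129 129 133 150 162 166 170 193]
 [23
[... 193 characters left out ...]
28 133 151 162 165 170 194]
 [169 200 189 156 138 134 133 133 132 132 131 129 134 151 162 165 166 171]
 [171 206 202 168 141 133 131 131 130 131 130 129 130 137 143 146 148 158]
 [171 182 173 141 111  97  90  84  82  83  84  86  95 111 118 120 125 136]
 [119 116 123 152 177 174 155 140 130 121 113 111 111 110 110 110 110 110]]
[170. 200. 198. 167. 139. 130. 127. 125. 124. 125. 124. 123. 125. 134.
 140. 143. 151. 167.]
[141, 143, 150, 164, 182, 202, 218, 214, 184, 152, 137, 133, 132, 131, 131, 130, 129, 125, 125, 138, 148, 152, 163, 185, 206, 212, 212, 211, 208, 205]
stone 7.0 (250, 205, 9, 3) ((566.659912109375, -11.533321380615234), (6.908138751983643, 32.19668197631836), 7.487516403198242)
```

```bash
python3 - <<'E'
from h import *
f=lambda p,o,k:np.array(p)/k+np.array(o)
S=lambda p,z:(cast("scene",f(p,(160,130),3.6)-.36,z)[:,:2]*1000).round(1).tolist()
T=lambda p,z:(cast("top",f(p,(190,145),5)-.4,z)[:,:2]*1000).round(1).tolist()
print("rear-left,rear-right S",S([[128,434],[190,492]],.02))
print("low edge S",S([[128,434],[300,303]],.02))
print("rear T",T([[609,178]],.02))
print("stone S",S([[302,270],[325,256],[389,318],[372,332]],.052))
print("stone T",T([[294,187],[341,186],[347,308],[303,314]],.052))
print("holder T mouth edge x",T([[238,190],[248,320]],.042)," S mouth",S([[360,236],[423,303]],.042),"S hi",S([[423,190],[487,250]],.042))
print("lever T",T([[168,187],[175,270]],.148),"S",S([[412,158],[454,196]],.148))
print("brush tip/tail T",T([[384,216]],.019),T([[588,203]],.04),"S",S([[323,365]],.019),S([[183,445],[206,470]],.04))
print("scoop tip/tail T",T([[413,273]],.019),T([[624,260]],.04),"S",S([[276,345]],.019),S([[133,430],[156,455]],.04))
s=cv2.imread("pics/scene0.png")[:,:,::-1].copy();t=cv2.imread("pics/top0.png")[:,:,::-1].copy()
for n,im,ro in(("top",t,(205,165,325,265)),("scene",s,(180,140,310,280))):
  for z in(.016,):
    c=blobs(im,(45,60,25),(90,255,255),ro)[0]; r=rect(n,c,z);print("dish",n,r)
# bystander bases (scene): can,bottle,pot,cup
E
```

```text
rear-left,rear-right S [[587.7, -256.6], [673.1, -244.9]]
low edge S [[587.7, -256.6], [577.6, -41.2]]
rear T [[678.7, -247.3]]
stone S [[564.4, -26.8], [566.0, 1.0], [661.0, 5.2], [662.5, -17.4]]
stone T [[661.8, 10.5], [662.8, -26.8], [564.5, -31.3], [559.6, 3.2]]
holder T mouth edge x [[661.4, 55.2], [556.2, 46.4]]  S mouth [[564.7, 47.1], [664.8, 45.6]] S hi [[562.1, 133.3], [658.7, 135.6]]
lever T [[638.4, 105.2], [575.8, 99.1]] S [[580.3, 99.4], [639.1, 101.5]]
brush tip/tail T [[645.9, -62.9]] [[653.0, -226.0]] S [[646.6, -66.3]] [[638.9, -225.9], [672.8, -223.9]]
scoop tip/tail T [[599.0, -86.0]] [[606.4, -253.7]] S [[599.9, -88.6]] [[596.7, -253.7], [631.3, -251.3]]
dish top ((428.51080322265625, -22.12716293334961), (65.4453353881836, 123.30211639404297), 2.9077677726745605)
dish scene ((430.57550048828125, -26.478919982910156), (72.87691497802734, 130.25588989257812), 3.703648805618286)
```

```bash
cat >> h.py <<'E'
def go(x,y,z,yaw):  # mm, deg of tool y axis (mod 360); shift from measured pose in tool axes
    s=env.get_state(); q=s["tcp_rot"]; M=R.from_quat([q[1],q[2],q[3],q[0]]).as_matrix()
    d=(np.array([x,y,z])/1000-s["eef_pos"])@M; a=np.degrees(np.arctan2(M[1,1],M[0,1]))
    print("shift",d.round(4),"turn",round(-np.radians((yaw-a+180)%360-180),3),"now",(s["eef_pos"]*1000).round(1),"yaw",a.round(1),"q",s["q"].round(2),"t",s["time"])
def rk(x,y): # rack -> world mm
    a=np.radians(3.3); return (615+x*np.cos(a)-y*np.sin(a), -9+x*np.sin(a)+y*np.cos(a))
E
python3 - <<'E'
from h import *
go(613,-10,150,93.3)
T=lambda p,z:(cast("top",np.array(p)/5+np.array((190,145))-.4,z)[:,:2]*1000).round(0).tolist()
print("can",T([[112,40]],.1),"bottle cap",T([[347,20]],.17),"pot",T([[523,45]],.08),"cup",T([[52,483]],.085),"jar",T([[562,470]],.095))
E
```

```text
shift [-0.5954 -0.4534  0.0812] turn -0.314 now [152.2 579.9 230.5] yaw 75.3 q [ 1.31  0.31 -0.05  1.21  0.    1.57] t 0.1
can [[767.0, 154.0]] bottle cap [[762.0, -27.0]] pot [[772.0, -171.0]] cup [[424.0, 193.0]] jar [[434.0, -191.0]]
```

```bash
echo '-0.39 -0.3 0 -0.314;-0.39 -0.3 0 -0.314;-0.39 -0.3 0 -0.314;-0.39 -0.3 0 -0.314;-0.39 -0.3 0 -0.314;-0.39 -0.3 0 -0.314;-0.39 -0.3 0 -0.314;-0.595 -0.453 0 -0.314;-0.595 -0.453 0 -0.314;-0.595 -0.453 0 -0.314;-0.595 -0.453 0 -0.314;-0.595 -0.453 0 -0.314' | python3 shift.py 0.06 40; python3 -c "
from h import *
go(613,-10,32,93.3)"
```

```text
time: 1.1
eef_pos: [0.4597, 0.1846, 0.2312]
tcp_rot: [-0.0, -0.029, 1.0, 0.0]
ft_force: [1.4, 1.3, -0.8]
finger_gap: 0.0598
grasp_force: 0.0
shift [-0.1419 -0.203   0.1991] turn -0.0 now [459.7 184.6 231.2] yaw 93.3 q [ 0.38  0.12 -0.29  1.16  0.    0.32] t 1.1
```

```bash
echo '-0.142 -0.203 0.03 0;-0.142 -0.203 0.03 0;-0.142 -0.203 0.03 0;-0.142 -0.203 0.03 0;-0.142 -0.203 0.03 0;-0.142 -0.203 0.03 0;-0.142 -0.203 0.03 0;-0.142 -0.203 0.07 0;-0.142 -0.203 0.1 0;-0.142 -0.203 0.1 0;-0.142 -0.203 0.1 0' | python3 shift.py; python3 -c "
from h import *
go(613,-10,32,93.3)
im=capture('top');cv2.imwrite('pics/t2.png',cv2.resize(im[140:260,180:340,::-1],None,fx=4,fy=4,interpolation=2))"
```

```text
time: 2.02
eef_pos: [0.6104, -0.0078, 0.1297]
tcp_rot: [-0.002, -0.029, 1.0, 0.0]
ft_force: [0.9, -1.0, 0.2]
finger_gap: 0.0599
grasp_force: 0.0
shift [-0.003  -0.0023  0.0977] turn -0.0 now [610.4  -7.8 129.7] yaw 93.3 q [-0.01  0.39 -0.17  1.01  0.   -0.07] t 2.0167
```

View pics/t2.png

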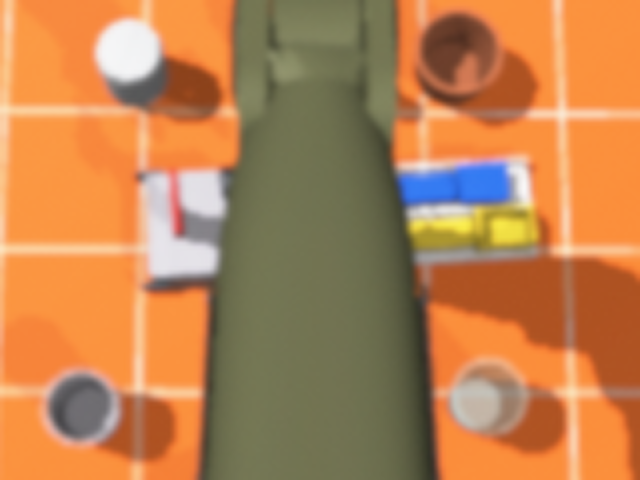

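```bash
echo '-0.001 -0.001 0.035 0;-0.001 -0.001 0.07 0;-0.001 -0.001 0.09 0;-0.001 -0.001 0.098 0;-0.001 -0.001 0.098 0;-0.001 -0.001 0.098 0' | python3 shift.py && echo '0 0 0 0;0 0 0 0;0 0 0 0;0 0 0 0;0 0 0 0;0 0 0 0' | python3 shift.py 0.03 40
```

```text
time: 2.57
eef_pos: [0.6151, -0.0087, 0.0354]
tcp_rot: [0.001, -0.029, 1.0, -0.0]
ft_force: [0.6, 0.3, 0.5]
finger_gap: 0.06
grasp_force: 0.0
time: 3.07
eef_pos: [0.6157, -0.009, 0.0361]
tcp_rot: [0.002, -0.029, 1.0, -0.0]
ft_force: [-0.3, -0.1, 5.6]
finger_gap: 0.039
grasp_force: 40.4
```

```bash
echo '0 0 -0.03 0;0 0 -0.07 0;0 0 -0.1 0;0.05 0 -0.1 0.125;0.09 0 -0.1 0.25;0.13 0 -0.1 0.375;0.18 0 -0.1 0.5;0.18 0 -0.1 0.625;0.18 0 -0.1 0.75;0.18 0 -0.1 0.875;0.18 0 -0.1 1;0.18 0 -0.1 1.125' | python3 shift.py && echo '0 0 0 0.125;0 0 0 0.25;0 0 0 0.375;0 0 0 0.445;0 0 0 0.445;0 0 0 0.445' | python3 shift.py; python3 - <<'E'
from h import *
go(430,-24,25,3.3)
im=capture('scene');cv2.imwrite('pics/s2.png',cv2.resize(im[120:260,150:310,::-1],None,fx=4,fy=4,interpolation=2))
E
```

```text
time: 4.07
eef_pos: [0.4344, -0.0193, 0.1347]
tcp_rot: [0.001, 0.512, 0.859, 0.001]
ft_force: [0.7, 0.2, -1.4]
finger_gap: 0.0388
grasp_force: 41.5
time: 4.57
eef_pos: [0.4343, -0.0192, 0.1342]
tcp_rot: [0.001, 0.686, 0.728, 0.001]
ft_force: [-0.1, -0.0, -2.4]
finger_gap: 0.0391
grasp_force: 41.5
shift [-0.0045 -0.0047  0.1092] turn 0.003 now [434.3 -19.2 134.2] yaw 3.4 q [-0.04  0.07 -0.58  0.92  0.    1.47] t 4.5667
```

View pics/s2.png

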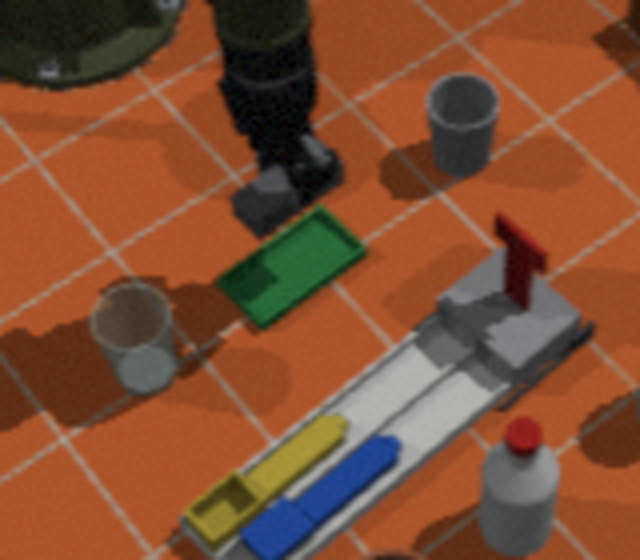

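```bash
python3 -c "
from h import *
print(cast('scene',[[208.4,169.6],[216,178.5]],.15),cast('scene',[[215.9,178.2]],.118))"; echo '-0.004 -0.005 0.04 0;-0.004 -0.005 0.08 0;-0.004 -0.005 0.095 0;-0.004 -0.005 0.105 0;-0.004 -0.005 0.105 0' | python3 shift.py
```

```text
[[ 0.42330721 -0.06769364  0.15      ]
 [ 0.47104131 -0.06929101  0.15      ]] [[ 0.44949665 -0.05807277  0.118     ]]
time: 5.03
eef_pos: [0.427, -0.0234, 0.0264]
tcp_rot: [-0.002, 0.686, 0.728, -0.001]
ft_force: [-0.4, 1.1, -1.2]
finger_gap: 0.0391
grasp_force: 41.5
```

```bash
echo '0 0 0.003 0;0 0 0.005 0;0 0 0.005 0' | python3 shift.py; echo '0 0 0.001 0;0 0 0.002 0;0 0 0.002 0' | python3 shift.py
```

```text
time: 5.28
eef_pos: [0.4299, -0.0235, 0.0239]
tcp_rot: [0.001, 0.686, 0.727, 0.0]
ft_force: [0.5, -0.1, -2.1]
finger_gap: 0.0388
grasp_force: 41.6
time: 5.53
eef_pos: [0.4294, -0.0235, 0.0216]
tcp_rot: [0.0, 0.686, 0.727, 0.0]
ft_force: [0.0, -0.2, -0.9]
finger_gap: 0.0391
grasp_force: 41.6
```

Contact is just starting (weight unloading); open and retreat.

```bash
echo '0 0 0.001 0;0 0 0.001 0;0 0 0.001 0' | python3 shift.py; echo '0 0 0 0;0 0 0 0;0 0 0 0;0 0 -0.02 0;0 0 -0.06 0;0 0 -0.1 0;0 0 -0.12 0;0 0 -0.12 0' | python3 shift.py 0.06; python3 - <<'E'
from h import *
x,y=rk(0,-275); print(x,y); go(x,y,130,3.3)
im=capture('scene');cv2.imwrite('pics/s3.png',cv2.resize(im[130:290,160:320,::-1],None,fx=3.75,fy=3.75,interpolation=2))
E
```

```text
time: 5.78
eef_pos: [0.4294, -0.0235, 0.0211]
tcp_rot: [0.0, 0.686, 0.727, 0.0]
ft_force: [-2.2, 0.6, 7.8]
finger_gap: 0.0388
grasp_force: 42.7
time: 6.45
eef_pos: [0.4327, -0.0237, 0.1451]
tcp_rot: [0.003, 0.686, 0.727, 0.003]
ft_force: [1.4, 0.0, 0.4]
finger_gap: 0.06
grasp_force: 0.0
630.830107413881 -283.54399956885777
shift [-0.2709  0.1826  0.0169] turn 0.0 now [432.7 -23.7 145.1] yaw 3.3 q [-0.05  0.05 -0.57  0.94 -0.    1.46] t 6.45
```

View pics/s3.png

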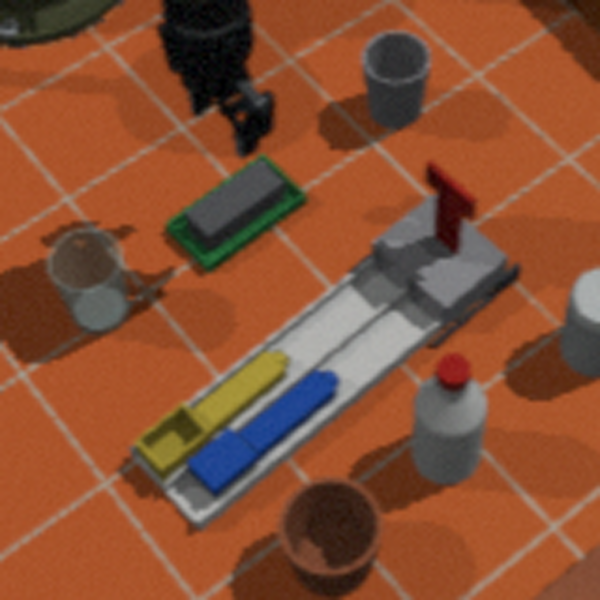

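```bash
echo '-0.271 0.183 0 0;-0.271 0.183 0 0;-0.271 0.183 0 0;-0.271 0.183 0 0;-0.271 0.183 0 0;-0.271 0.183 0 0;-0.271 0.183 0 0;-0.271 0.183 0 0;-0.271 0.183 0.03 0;-0.271 0.183 0.06 0;-0.271 0.183 0.06 0;-0.271 0.183 0.06 0' | python3 shift.py 0.034; python3 - <<'E'
from h import *
x,y=rk(0,-275); go(x,y,14,3.3)
im=capture('scene');cv2.imwrite('pics/s4.png',cv2.resize(im[170:290,160:300,::-1],None,fx=5,fy=5,interpolation=2))
E
```

```text
time: 7.5
eef_pos: [0.6245, -0.2823, 0.0768]
tcp_rot: [-0.003, 0.686, 0.727, -0.001]
ft_force: [-0.2, 0.3, 0.7]
finger_gap: 0.0339
grasp_force: 0.0
shift [-0.0019  0.0066  0.0627] turn 0.0 now [ 624.5 -282.3   76.8] yaw 3.3 q [-0.42  0.57 -0.02  0.99  0.    1.09] t 7.5
```

View pics/s4.png

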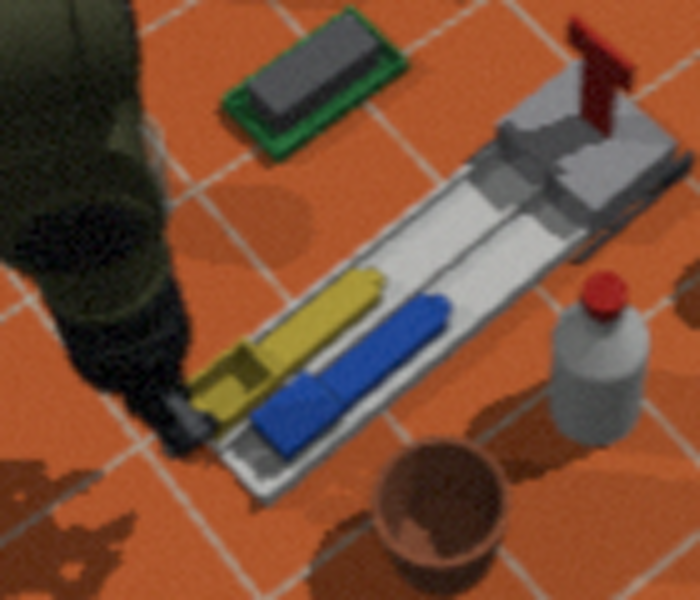

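```bash
python3 - <<'E'
from h import *
for z in(77,85): print(z,[((proj('scene',np.array([624.5+d,-282.3+d*.058,z])/1000)[0]-[160,170])*5).round() for d in(-24,24)])
E
```

```text
77 [array([140., 402.]), array([185., 452.])]
85 [array([139., 397.]), array([183., 447.])]
```

```bash
echo '0 0.0 0.02 0;0 0.003 0.04 0;0 0.004 0.055 0;0 0.004 0.063 0;0 0.004 0.063 0;0 0.004 0.063 0' | python3 shift.py; python3 -c "
from h import *
x,y=rk(0,-265); go(x,y,14,3.3)"
```

```text
time: 8.05
eef_pos: [0.6319, -0.2832, 0.0186]
tcp_rot: [0.001, 0.686, 0.727, 0.0]
ft_force: [-0.2, -0.8, -0.4]
finger_gap: 0.0338
grasp_force: 0.0
shift [ 0.0097 -0.0011  0.0046] turn 0.001 now [ 631.9 -283.2   18.6] yaw 3.3 q [-0.42  0.62 -0.07  0.87 -0.    1.09] t 8.05
```

```bash
echo '0.012 -0.001 0.003 0;0.025 -0.001 0.003 0;0.04 -0.001 0.003 0;0.055 -0.001 0.003 0;0.07 -0.001 0.003 0;0.085 -0.001 0.003 0;0.1 -0.001 0.003 0;0.115 -0.001 0.003 0;0.13 -0.001 0.003 0;0.145 -0.001 0.003 0;0.16 -0.001 0.003 0;0.16 -0.001 0.003 0' | python3 shift.py; python3 - <<'E'
from h import *
x,y=rk(0,-35); go(x,y,15,3.3)
im=capture('scene');cv2.imwrite('pics/s5.png',cv2.resize(im[150:290,170:310,::-1],None,fx=4.2,fy=4.2,interpolation=2))
E
```

```text
time: 9.05
eef_pos: [0.6204, -0.1196, 0.0139]
tcp_rot: [-0.001, 0.685, 0.728, 0.001]
ft_force: [-0.7, 0.5, -0.2]
finger_gap: 0.0339
grasp_force: 0.0
shift [ 0.0758  0.0013 -0.0009] turn 0.003 now [ 620.4 -119.6   13.9] yaw 3.5 q [-0.19  0.53 -0.24  0.8   0.    1.32] t 9.05
```

View pics/s5.png

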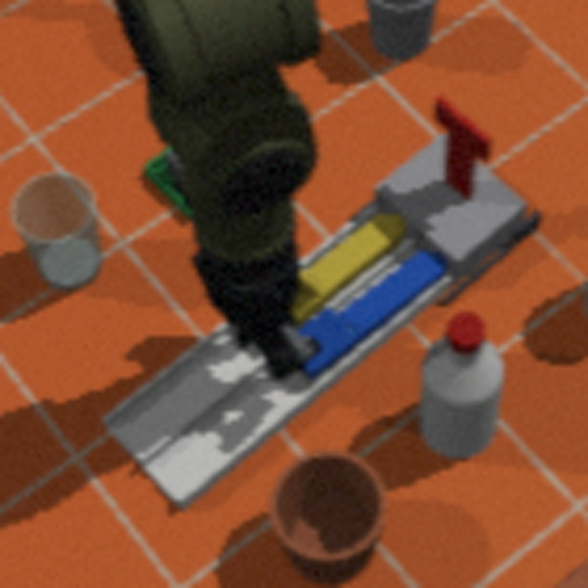

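```bash
echo '0.012 0.001 0 0;0.024 0.001 0 0;0.036 0.001 0 0;0.048 0.001 0 0;0.056 0.001 0 0;0.062 0.001 0 0;0.062 0.001 0 0' | python3 shift.py;  echo '0.004 0 0 0;0.008 0 0 0;0.01 0 0 0;0.01 0 0 0' | python3 shift.py
```

```text
time: 9.68
eef_pos: [0.6185, -0.0598, 0.0143]
tcp_rot: [-0.0, 0.686, 0.728, 0.0]
ft_force: [-0.2, 0.8, 0.8]
finger_gap: 0.0339
grasp_force: 0.0
time: 10.02
eef_pos: [0.6182, -0.0513, 0.0144]
tcp_rot: [-0.0, 0.686, 0.727, 0.0]
ft_force: [0.7, 0.9, 0.1]
finger_gap: 0.0342
grasp_force: 0.0
```

```bash
for i in 1; do echo '0.002 0 0 0;0.004 0 0 0;0.005 0 0 0;0.005 0 0 0' | python3 shift.py; done; echo '0.002 0 0 0;0.003 0 0 0;0.004 0 0 0;0.004 0 0 0' | python3 shift.py; echo '0.002 0 0 0;0.003 0 0 0;0.003 0 0 0' | python3 shift.py
```

```text
time: 10.35
eef_pos: [0.6178, -0.0465, 0.0144]
tcp_rot: [0.0, 0.686, 0.727, 0.0]
ft_force: [-0.2, -1.8, 0.9]
finger_gap: 0.0343
grasp_force: 0.6
time: 10.68
eef_pos: [0.6176, -0.0429, 0.0144]
tcp_rot: [0.0, 0.686, 0.727, -0.0]
ft_force: [0.1, -2.5, 1.2]
finger_gap: 0.0339
grasp_force: 1.7
time: 10.93
eef_pos: [0.6176, -0.0425, 0.0145]
tcp_rot: [0.002, 0.687, 0.727, -0.002]
ft_force: [0.3, -11.1, 1.2]
finger_gap: 0.0344
grasp_force: 5.7
```

```bash
echo '0.001 0 0 0;0.001 0 0 0' | python3 shift.py; echo '0 0 0 0.06;0 0 0 0.06' | python3 shift.py; echo '0 0 0 -0.12;0 0 0 -0.12' | python3 shift.py; python3 -c "
from h import *
s=env.get_state();print(s['torque'],s['ft_force'])"
```

```text
time: 11.1
eef_pos: [0.6176, -0.0422, 0.0145]
tcp_rot: [0.003, 0.687, 0.727, -0.002]
ft_force: [1.4, -12.9, 0.6]
finger_gap: 0.0337
grasp_force: 6.6
time: 11.27
eef_pos: [0.6169, -0.0434, 0.0145]
tcp_rot: [0.003, 0.709, 0.705, -0.004]
ft_force: [-1.2, -15.9, 3.7]
finger_gap: 0.0343
grasp_force: 8.3
time: 11.43
eef_pos: [0.6176, -0.0427, 0.0146]
tcp_rot: [0.003, 0.664, 0.748, -0.003]
ft_force: [-0.8, -14.2, 0.2]
finger_gap: 0.0341
grasp_force: 7.0
[-2.8251273  -0.01664165 -0.30331517] [ -0.83540863 -14.19590821   0.17711088]
```

```bash
echo '0 0 0 0.06;-0.02 0 0 0.06;-0.04 0 0 0.06;-0.04 0 -0.04 0.06;-0.04 0 -0.08 0.06;-0.04 0 -0.11 0.06;-0.04 0 -0.11 0.06' | python3 shift.py 0; python3 - <<'E'
from h import *
x,y=rk(0,85); print(x,y);go(x,y,120,3.3)
im=capture('scene');cv2.imwrite('pics/s6.png',cv2.resize(im[150:270,190:330,::-1],None,fx=5,fy=5,interpolation=2))
E
```

```text
time: 12.02
eef_pos: [0.6263, -0.0782, 0.1314]
tcp_rot: [0.004, 0.686, 0.727, 0.004]
ft_force: [1.5, 0.1, -0.2]
finger_gap: 0.0
grasp_force: 0.0
610.1070577084367 75.8590544121924
shift [ 0.1548 -0.0074  0.0113] turn 0.001 now [626.3 -78.2 131.4] yaw 3.3 q [-0.13  0.42 -0.13  1.01  0.    1.39] t 12.0167
```

View pics/s6.png

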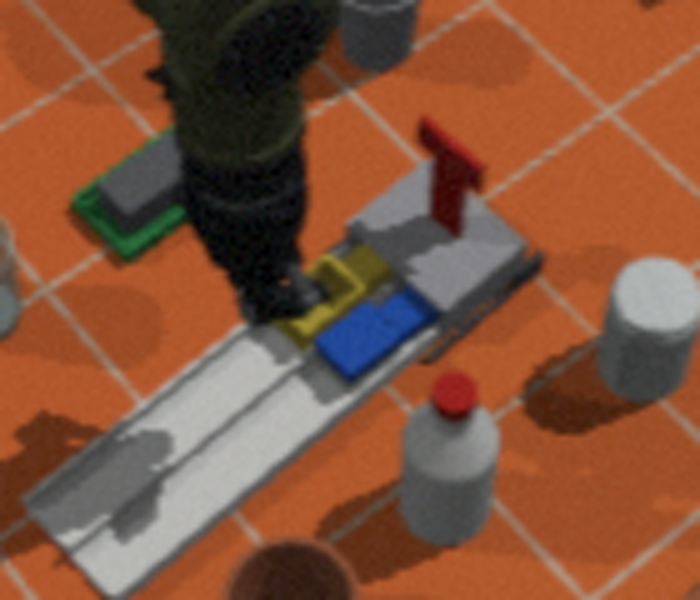

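```bash
echo '0.03 -0.008 0.004 0;0.06 -0.008 0.004 0;0.1 -0.008 0.004 0;0.13 -0.008 0.004 0;0.15 -0.008 0.004 0;0.155 -0.008 0.004 0;0.155 -0.008 0.004 0' | python3 shift.py; python3 -c "
from h import *
x,y=rk(0,98); go(x,y,127,3.3)"
```

```text
time: 12.65
eef_pos: [0.6039, 0.0777, 0.119]
tcp_rot: [-0.001, 0.685, 0.728, -0.001]
ft_force: [0.0, -0.5, -0.0]
finger_gap: 0.0
grasp_force: 0.0
shift [ 0.0108  0.0061 -0.008 ] turn 0.003 now [603.9  77.7 119. ] yaw 3.5 q [ 0.13  0.4  -0.19  0.98  0.    1.64] t 12.65
```

```bash
echo '0.006 0.004 -0.008 0;0.011 0.006 -0.008 0;0.018 0.006 -0.009 0;0.025 0.006 -0.01 0;0.032 0.006 -0.011 0;0.04 0.006 -0.012 0;0.048 0.006 -0.012 0;0.056 0.006 -0.012 0;0.064 0.006 -0.011 0;0.072 0.006 -0.01 0;0.079 0.006 -0.009 0;0.079 0.006 -0.009 0' | python3 shift.py; python3 - <<'E'
from h import *
x,y=rk(0,166); go(x,y,128,3.3)
im=capture('scene');cv2.imwrite('pics/s7.png',cv2.resize(im[120:260,190:330,::-1],None,fx=4.2,fy=4.2,interpolation=2))
E
```

```text
time: 13.65
eef_pos: [0.6057, 0.157, 0.1286]
tcp_rot: [-0.001, 0.686, 0.728, -0.0]
ft_force: [1.9, -0.5, 0.8]
finger_gap: 0.0001
grasp_force: 0.5
shift [-0.0002 -0.0003  0.0006] turn 0.002 now [605.7 157.  128.6] yaw 3.4 q [ 0.25  0.42 -0.14  1.02  0.    1.76] t 13.65
```

View pics/s7.png

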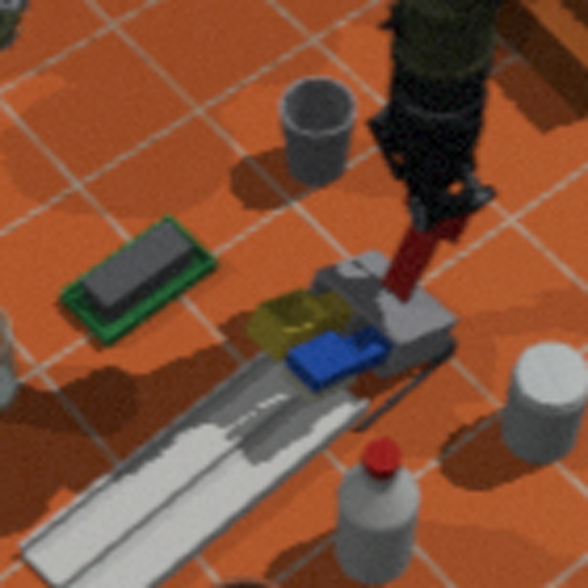

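```bash
echo '0.008 0 0.002 0;0.016 0 0.005 0;0.024 0 0.009 0;0.032 0 0.0125 0;0.039 0 0.017 0;0.046 0 0.022 0;0.053 0 0.027 0;0.059 0 0.033 0;0.065 0 0.039 0;0.071 0 0.0455 0;0.076 0 0.053 0;0.08 0 0.06 0' | python3 shift.py; python3 -c "
from h import *
x,y=rk(0,260); go(x,y,37,3.3)"
```

```text
time: 14.7
eef_pos: [0.6016, 0.2356, 0.0683]
tcp_rot: [-0.0, 0.686, 0.727, -0.0]
ft_force: [-0.6, 0.2, 0.1]
finger_gap: 0.0
grasp_force: 0.1
shift [ 0.0151 -0.0007  0.0313] turn 0.001 now [601.6 235.6  68.3] yaw 3.3 q [ 0.37  0.5  -0.15  0.91  0.    1.89] t 14.7
```

```bash
echo '0.003 0 0.006 0;0.006 0 0.011 0;0.009 0 0.017 0;0.011 0 0.022 0;0.013 0 0.027 0;0.014 0 0.03 0;0.014 0 0.03 0;0.014 0 0.03 0' | python3 shift.py; echo '0.01 0 -0.02 0;0.03 0 -0.05 0;0.06 0 -0.09 0;0.1 0 -0.12 0;0.13 0 -0.14 0;0.15 0 -0.15 0;0.15 0 -0.15 0;0.15 0 -0.15 0' | python3 shift.py; python3 - <<'E'
from h import *
im=capture('scene');cv2.imwrite('pics/s8.png',cv2.resize(im[90:290,160:360,::-1],None,fx=3,fy=3,interpolation=2))
a=capture('top')
cv2.imwrite('pics/t8.png',a[:,:,::-1])
E
```

```text
time: 15.37
eef_pos: [0.6009, 0.2489, 0.0392]
tcp_rot: [-0.0, 0.686, 0.727, -0.0]
ft_force: [-0.3, -0.4, 0.0]
finger_gap: 0.0003
grasp_force: 0.0
time: 16.03
eef_pos: [0.5927, 0.4008, 0.1909]
tcp_rot: [0.0, 0.685, 0.728, 0.002]
ft_force: [-0.3, 0.2, -1.0]
finger_gap: -0.0001
grasp_force: 0.0
```

View pics/s8.png

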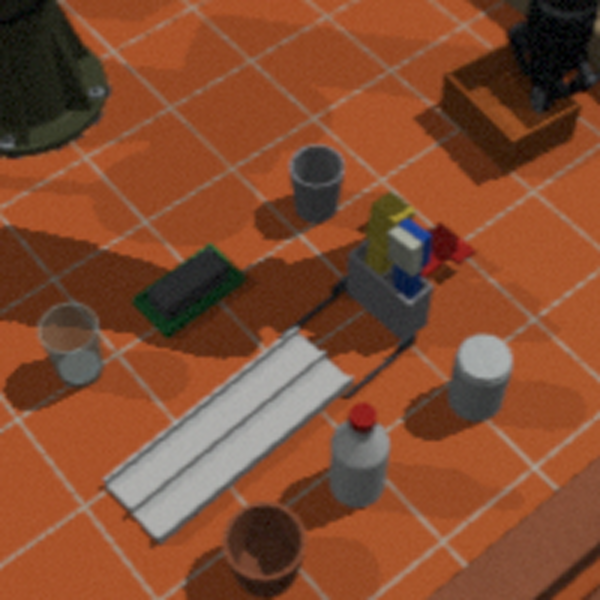

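```bash
python3 -c "
from cell import env, ticket, capture, get_calibration
print(ticket.sign_off())"
```

```text
the job is handed in; nothing more can be done
None
```

I handed the job in at about 16 s: the last picture shows the stone flat in the green dish, the holder standing by itself with both tools upright in it, and the bystanders in view where they stood (I did not check the bowl again).

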